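# Hang the tube carrier on the analyser's transport rail

## Robot

A 6-joint arm with a two-finger parallel gripper is mounted at the origin on the work surface. World frame = base frame: x ahead of the robot, y to its left, z up, the work surface at z = 0. Lengths are in mm, angles in rad, forces in N, time in s.
With the tool pointing down it reaches from about 400 to 825 mm from the base axis. Payload 7 kg.
Tool frame: the origin (TCP) lies at the very end of the fingers, on their centre line; the grasp point (between the pads) lies 19 mm behind it; z points along the fingers, y is the direction in which the jaws open and shut (so a half turn about z gives the same grasp; the last joint's range is limited). The gripper opens to 88 mm and grips with 3 to 60 N. Pads are 19 mm wide; open, the fingers measure 130 mm over their backs; the gripper's body (78 mm by 193 mm) begins 47 mm behind the grasp point.
Start: joints at [-0.82, 0.359, 0.012, 0, -1.224, -0.288], TCP at [301.329, -603.984, 226.561] pointing down, gripper open.
Joint ranges: [-3.07, 3.07], [-1.43, 2.12], [-1.02, 1.25], [-3.03, 1.67], [-3.05, -0], [-3.03, 3.03]. Speed limits (rad/s): [2.39, 2.39, 3.01, 3.14, 3.14, 3.14].

## Interface

Orientations are given as a unit quaternion [x, y, z, w].
In Python, from plant import bot gives the robot as it stands. Calls block until the motion is done:
- bot.move_ptp(position, orientation): joint-space move of the TCP to a pose.
- bot.line_to(position, velocity=150, ori=None): straight line of the TCP; ori=None keeps the orientation; velocity is the mean speed in mm/s.
- bot.move_joints(angles): joint-space move.
- bot.move_gripper(opening, force=None): finger opening in mm; force is the grip in N (None keeps the last); returns when the fingers have stopped.
- bot.pause(seconds).
- bot.solve_ik(position, orientation): joint angles nearest the present ones, or None.
- bot.read_state(): the state.
- bot.camera(name): name is "scene" or "side" or "wrist"; returns the picture (400x640x3 uint8, red, green, blue); there is no depth.
- bot.get_calibration(name): a dict with "fx", "fy", "cx", "cy" (pixels), "view" (4x4, takes a point from world to camera coordinates); the wrist camera has in their place "T_tool_cam" (4x4, takes a point from camera to tool coordinates, whose origin is the TCP and whose axes are the flange's). Camera axes: x right, y up, looking along -z (the intrinsics and any distortion apply to the point x, -y, -z); pixel columns grow to the right and rows downward; lengths in mm; the calibration is good to about 2 mm. A picture is of the moment at which its call begins: read the wrist's pose just before it. get_calibration takes no time and is no camera call.
A pose or a line that the arm cannot do raises bot.Unreachable and nothing moves.
- bot.close_job(): hands the job in, once; it reports no verdict.
The state is a dict: "t": time; "joint_pos": joint angles; "qvel": joint speeds; "tau": joint torques, N m; "tcp_pos": TCP position; "eef_rot": TCP orientation; "contact_force": force on the tool from outside, world axes, zero at the start; "moment": the same for the moment, N m; "width": finger opening in mm.
Only numpy, scipy, OpenCV 4.12 (cv2) and the standard library are available. Lean on these libraries where they do the work, as an engineer would, in place of code of your own. Each camera call takes 0.05 s, during which the arm holds its last target. There are 200 camera calls.

## Task

Pick up the hooked tube carrier by its grip fin, lift its hook over the anti-jump lip of the transport rail and lower it behind the lip; then feel gently along the channel until the hook's tongue drops fully home into the loading pocket. Let go and leave it hanging there, square to the rail. Never force it against the rail (keep well under 30 N) and leave the other things on the bench where they are.

Things in the scene. Friction and masses are not known exactly. Their poses are not given: they have to be found in the camera images.
- carrier: Loose hooked tube carrier, 0.24-0.42 kg. Origin at its underside below the grip fin; z up, y along its width, x to the hook side. Tube holder 70 mm wide, x -34 to 0, 53 high with tubes; steel plate x -0.5 to 5.5, 60 wide, up to an arm 30 wide, x -12 to 24.5, z 92 to 100. At the arm's +x end a tongue hangs down; the lip goes into the 13 mm gap between plate and tongue.
- grip (a point): Centre of the carrier's grip fin, 126 mm above its underside: a grey upright tab on top of the arm, 10 mm thick along the carrier's y (pinch it along y, from above), 24 mm along x, z 100 to 146 mm. Axes as the carrier's.
- tongue (a point): Middle of the lower edge of the carrier's steel tongue, 21.5 mm in x from and 64 mm below grip (62 mm above the carrier's underside). Tongue 6 mm thick (x), 30 mm wide (y), lower edge rounded to 3 mm radius. Axes as the carrier's.
- rail: Fixed aluminium transport rail, 300 mm long, on a grey foot 12 mm high. Origin on the bench below the middle of the lip; z up, y along the rail, x across it, away from the robot. The carrier hangs on it with its x along the rail's x: holder on the robot's side, plate before the lip, tongue behind. A drive housing 67 mm high stands behind it at y 60 to 130. Over 30 N from the carrier is too much.
- lip (a point): Middle of the top of the anti-jump lip, 129 mm above the bench. The lip is the wall on the robot's side of the channel: 8 mm thick, rounded top, reaching down to 45 mm above the bench. Axes as the rail's.
- channel (a point): Rail's middle, on the channel's centre line (rail x 9.5), 110 mm high: level of the hard fixed white strip in the channel. Channel 11 mm wide, closed at y -140 and 140; back wall 6 mm thick, as high as the lip. A tongue centred here has 2.5 mm play in x. The strip has one gap, the loading pocket: 35 mm long (y), 8 mm deep, centre anywhere from y -35 to 35, not measured: feel for it.
- rack: plain tube rack without a hook or fin, 50 x 90 mm, 65 mm high, eight small tubes; origin under its centre. Leave it in place.
- tip_box: pipette-tip box, 70 x 85 mm, 56 mm high; origin under its centre. Leave it in place.
- dye_bottle: small round dye bottle, 44 mm across, 65 mm high; origin under its centre. Leave it in place.
- tub: open round tub, 110 mm across, 80 mm high; origin under its centre. Leave it in place.
- calculator: pocket calculator lying flat, 70 x 120 mm, 14 mm high; origin under its centre. Leave it in place.
Not all that is in view belongs to the job. Of the things that look like the carrier, the middle-sized one is meant.

How it is judged (in metres and radians):
On the way, in this order (a step that is already met when the one before it is completed fails the run):
1. the carrier's tongue is above the channel, lifted clear over the lip (x of tongue in the frame of rail between 0.0045 and 0.0145 m and z of tongue in the frame of rail above 0.129 m and y of tongue in the frame of rail between -0.13 and 0.13 m), for 0.05 s.
2. the tongue is fully down in the loading pocket (x of tongue in the frame of rail between 0.0045 and 0.0145 m and z of tongue in the frame of rail between 0.098 and 0.105 m and y of tongue in the frame of rail between -0.042 and 0.042 m and angle between carrier's own z axis and vertical below 0.14 rad and angle between the y axis of carrier and the y axis of rail, either way round below 0.08 rad), for 0.1 s.
At the end, for the whole second after the job is handed in: Carrier released, at rest on the rail: tongue edge behind the lip (rail x 4.5 to 14.5 mm, y within 42 mm of the middle) and in the pocket (edge 98 to 105 mm high; floor 102, strip top 110); leaning under 0.14 rad, square to the rail within 0.08 rad; other things within 30 mm of their start (all of step 2 and linear speed of carrier below 0.02 m/s and angular speed of carrier below 0.2 rad/s); the robot touches nothing.
It fails at once if the carrier is forced against the rail with more than 30 N (contact force between carrier and rail above 30 N).
It fails at once if a bystander is shifted by more than 30 mm (distance of any of rack, tip_box, dye_bottle, tub, calculator from where it was at the start of the episode above 0.03 m).
It also fails if it takes over 64 s, if anything falls off the work surface, if the arm or the gripper's body presses on something with over 40 N, if the wrist force passes 120 N, or if a joint passes its speed limit or range.

## Working session

There is one attempt and no reset: what is moved stays moved. The work goes in short steps, each a Python script; the robot and the scene stay as the last script left them, time stands still between calls to the robot, and variables do not carry over. Pictures are saved under pics/ and viewed, about 8 in all and at most 12, crops included, and the job is handed in when it is done.

```bash
mkdir -p pics; ls; python3 - <<'E'
from plant import bot
import cv2,numpy as np
np.set_printoptions(precision=4,suppress=True)
for n in("scene","side","wrist"):
    cv2.imwrite(f"pics/{n}0.png",bot.camera(n)[:,:,::-1]); print(n,bot.get_calibration(n))
print(bot.read_state())
E
```

```text
pics
scene {'fx': 435.0413801345129, 'fy': 435.0413801345129, 'cx': 323.4692159188981, 'cy': 197.71505486076026, 'view': array([[   -0.2402,     0.9707,     0.0095,   131.1003],
       [   -0.5412,    -0.1421,     0.8288,   165.267 ],
       [    0.8058,     0.194 ,     0.5595, -1650.3235],
       [    0.    ,     0.    ,     0.    ,     1.    ]])}
side {'fx': 369.87725490484536, 'fy': 369.87725490484536, 'cx': 324.0331652707677, 'cy': 197.32438552431213, 'view': array([[  -0.9784,   -0.2059,    0.0192,  506.7192],
       [   0.1196,   -0.488 ,    0.8646, -145.6667],
       [  -0.1686,    0.8482,    0.5021, -757.8892],
       [   0.    ,    0.    ,    0.    ,    1.    ]])}
wrist {'fx': 360.00603870296374, 'fy': 360.00603870296374, 'cx': 314.0702090234549, 'cy': 197.30095576296208, 'T_tool_cam': array([[  -0.    ,    0.9682,    0.2502,   66.8638],
       [   1.    ,   -0.0003,    0.0014,    0.1174],
       [   0.0014,    0.2502,   -0.9682, -157.8607],
       [   0.    ,    0.    ,    0.    ,    1.    ]])}
{'t': 0.15, 'joint_pos': array([-0.8199,  0.3592,  0.0113, -0.0002, -1.2241, -0.2881]), 'qvel': array([-0.0015, -0.0021,  0.0046,  0.0013, -0.0003, -0.0002]), 'tau': array([ -0.0013, -58.3277,  29.3289,   7.0011,   0.0088,  -0.0001]), 'tcp_pos': array([ 301.1837, -603.6969,  225.8536]), 'eef_rot': array([-0.2293,  0.9733,  0.0006, -0.0002]), 'contact_force': array([-0.2524,  0.2574, -0.5592]), 'moment': array([ 0.0363, -0.0044, -0.0166]), 'width': 87.72351914485814}
```

View pics/scene0.png

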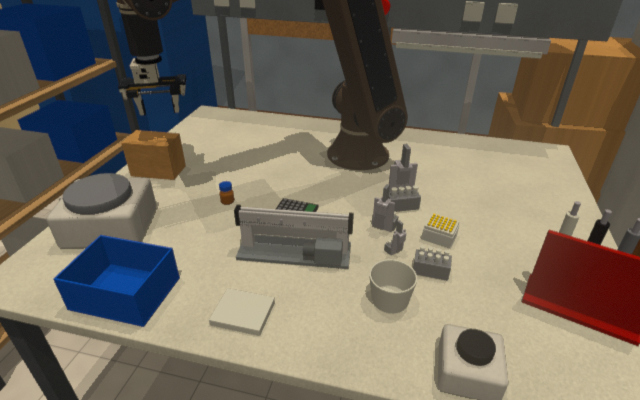

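View pics/side0.png

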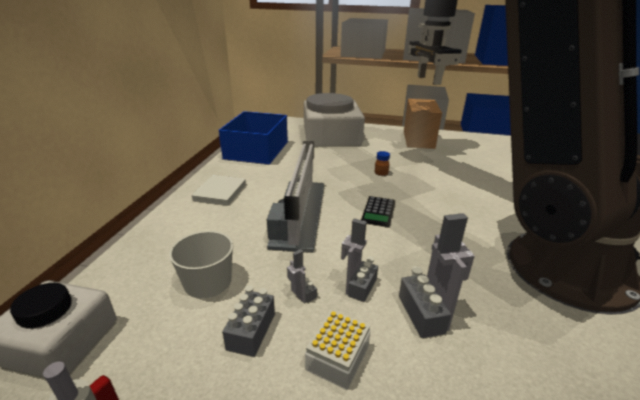

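The scene and side pictures show three hooked, finned look-alikes:

| Size | Scene pixel | Side pixel |
|---|---|---|
| Large | (404,175) | (440,270) |
| Middle | (384,212) | (358,260) |
| Small | (397,238) | (300,277) |

The rack at side (250,320) has no hook. The rail runs from (238,215) to (352,222) in the scene view. I choose the middle one and check it in a close crop.

```bash
cat > h.py <<'E'
import numpy as np,cv2
from scipy.optimize import least_squares
from scipy.spatial.transform import Rotation as R
from plant import bot
np.set_printoptions(precision=3,suppress=True)
def cam(name,st=None):
    c=bot.get_calibration(name)
    if name=="wrist":
        T=np.eye(4);T[:3,:3]=R.from_quat(st["eef_rot"]).as_matrix();T[:3,3]=st["tcp_pos"]
        V=np.linalg.inv(T@c["T_tool_cam"])
    else: V=c["view"]
    return c,V
def proj(cv,P):
    c,V=cv;P=np.atleast_2d(P);q=P@V[:3,:3].T+V[:3,3]
    return np.c_[c["cx"]+c["fx"]*q[:,0]/-q[:,2],c["cy"]-c["fy"]*q[:,1]/-q[:,2]]
def on_plane(cv,uv,z):
    c,V=cv;u,v=uv;d=V[:3,:3].T@np.array([(u-c["cx"])/c["fx"],-(v-c["cy"])/c["fy"],-1]);o=-V[:3,:3].T@V[:3,3]
    return o+d*(z-o[2])/d[2]
def tri(obs):  # [(cv,uv)]
    return least_squares(lambda p:np.concatenate([proj(c,p)[0]-np.array(u) for c,u in obs]),[500,0,100])
def snap(name,fn):
    st=bot.read_state();im=bot.camera(name)[:,:,::-1].copy();cv2.imwrite("pics/"+fn,im);return st,im
E
python3 - <<'E'
from h import *
a=cv2.imread("pics/scene0.png");b=cv2.imread("pics/side0.png")
A=cv2.resize(a[140:280,365:455],None,fx=4,fy=4,interpolation=3)
B=cv2.resize(b[205:345,275:385],None,fx=4,fy=4,interpolation=3)
cv2.imwrite("pics/c1.png",np.hstack([A,B]))
A=cv2.resize(a[195:275,228:363],None,fx=5,fy=5,interpolation=3)
cv2.imwrite("pics/c2.png",A)
S=cam("scene");D=cam("side")
for s,d in [((388,192),(359,222)),((406,146),(454,217)),((402,224),(297,253))]:
    r=tri([(S,s),(D,d)]);print(r.x,r.cost)
print("rail",tri([(S,(238,208)),(D,(310,145))]).x,tri([(S,(351,217)),(D,(292,200))]).x)
for n,u,z in [("tip",(442,222),56),("tub",(392,275),80),("calc",(297,207),14),("bottle",(227,185),65),("rack",(433,253),65)]: print(n,on_plane(S,u,z))
E
```

```text
[430.639 148.125 139.065] 12.590307819202419
[285.239 183.048 198.898] 0.22439953088932962
[524.989 202.295  99.679] 1.6864665477952643
rail [ 603.504 -216.672  124.103] [568.736  76.337 126.483]
tip [434.138 311.131  56.   ]
tub [703.436 200.5    80.   ]
calc [ 410.235 -117.331   14.   ]
bottle [ 421.153 -337.602   65.   ]
rack [583.842 290.757  65.   ]
```

View pics/c1.png

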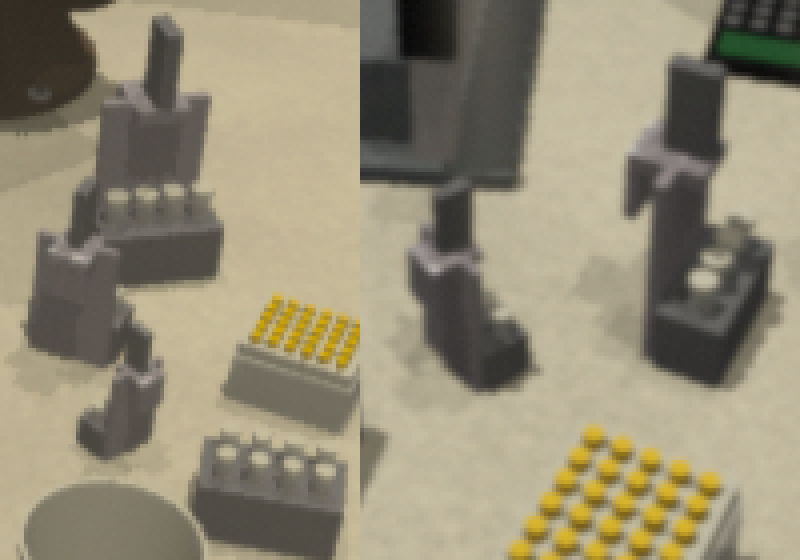

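The middle one's fin top triangulates to about 139–146 mm, as the description says. The large one's is about 199 mm and the small one's about 100 mm. The hook points roughly +x. Next I use the wrist camera over the carrier and the rail.

```bash
python3 - <<'E'
from h import *
S=cam("scene");D=cam("side")
print(tri([(S,(386.5,186)),(D,(360,220))]).x)
for q in ([1,0,0,0],[0,1,0,0]):
    for p in ([430,148,270],[586,-70,300]): print(q,p,bot.solve_ik(p,q))
q=[0,1,0,0]
bot.move_ptp([586,-70,300],q); st1,a=snap("wrist","w_rail.png");print(st1["tcp_pos"],st1["eef_rot"],st1["t"])
bot.move_ptp([430,148,290],q); st2,b=snap("wrist","w_car.png");print(st2["tcp_pos"],st2["eef_rot"],st2["t"])
import pickle;pickle.dump((st1,st2),open("st.pkl","wb"))
E
```

```text
[427.6   146.77  146.449]
[1, 0, 0, 0] [430, 148, 270] [ 0.767 -0.043 -0.376  0.    -1.237  0.804]
[1, 0, 0, 0] [586, -70, 300] [ 0.212  0.181 -0.064  0.    -1.326  1.359]
[0, 1, 0, 0] [430, 148, 270] [ 0.767 -0.043 -0.376  0.    -1.237 -2.338]
[0, 1, 0, 0] [586, -70, 300] [ 0.212  0.181 -0.064  0.    -1.326 -1.783]
[585.907 -70.639 299.852] [ 0.  1. -0. -0.] 2.3333
[430.573 147.75  290.198] [0. 1. 0. 0.] 3.425
```

View pics/w_rail.png

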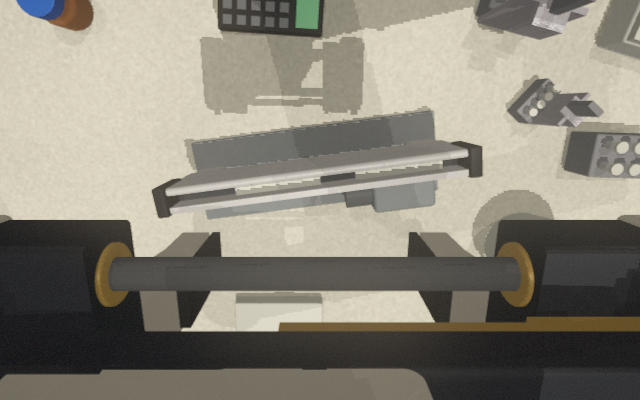

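View pics/w_car.png

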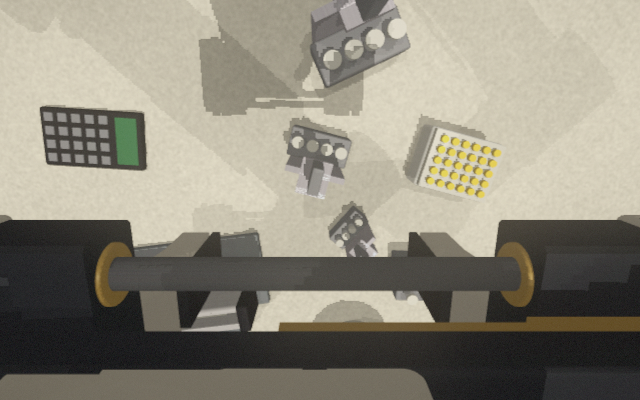

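```bash
python3 - <<'E'
from h import *
a=cv2.imread("pics/w_rail.png");b=cv2.imread("pics/w_car.png");s=cv2.imread("pics/scene0.png")
out=np.zeros((600,800,3),np.uint8)
A=cv2.resize(a[130:225,145:490],(794,219),interpolation=3);out[:219,:794]=A   # scale 2.3
B=cv2.resize(b[110:205,270:370],None,fx=4,fy=4,interpolation=3);out[220:600,:400]=B
C=cv2.resize(s[180:275,228:363],None,fx=2.9,fy=2.9,interpolation=3);out[220:220+C.shape[0],405:405+C.shape[1]]=C
cv2.imwrite("pics/c3.png",out)
E
```

```text
(no output)
```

View pics/c3.png

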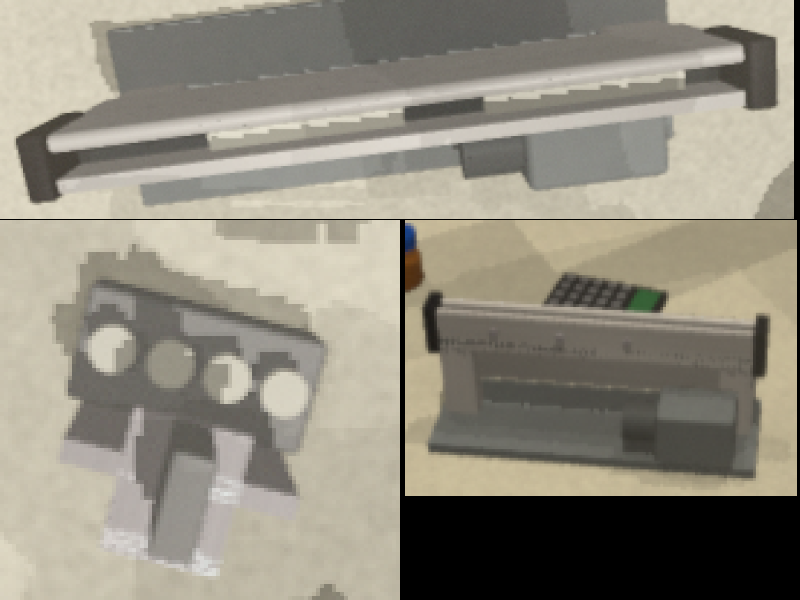

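```bash
python3 - <<'E'
from h import *
import pickle
st1,st2=pickle.load(open("st.pkl","rb"))
a=cv2.imread("pics/w_rail.png");b=cv2.imread("pics/w_car.png")
g=cv2.cvtColor(a,6)
for u in (200,270,340,400,440): print(u,[f"{v}:{g[v,u]}" for v in range(int(206-(u-170)*.155)-28,int(206-(u-170)*.155)+16)])
W2=cam("wrist",st2);W1=cam("wrist",st1)
def pose(m,p): c,s=np.cos(p[2]),np.sin(p[2]);m=np.array(m,float);return np.c_[p[0]+c*m[:,0]-s*m[:,1],p[1]+s*m[:,0]+c*m[:,1],m[:,2]]
cm=[(-12,-5,146),(-12,5,146),(12,5,146),(12,-5,146),(24.5,-15,100),(24.5,15,100)]
cu=np.array([(312.5,168),(323.75,170),(318.75,196.25),(307.5,194.5),(295.75,192),(324.5,198.75)])
r=least_squares(lambda p:(proj(W2,pose(cm,p))-cu).ravel(),[428,147,-.2]);print("car",r.x,r.fun.reshape(-1,2))
f=lambda x,y:(145+x/2.3,130+y/2.3)
rm=[(4,-140,126),(4,140,126),(21,-140,129),(21,140,129)]
ru=np.array([f(52,152),f(743,61),f(62,192),f(745,107)])
q=least_squares(lambda p:(proj(W1,pose(rm,p))-ru).ravel(),[586,-70,.12]);print("rail",q.x,q.fun.reshape(-1,2))
out=np.zeros((600,800,3),np.uint8)
A=cv2.resize(a[130:225,145:490],(794,219),interpolation=3)
for x,z,col in [(-4,125,(0,0,255)),(4,126,(0,255,0)),(15,129,(255,0,0)),(21,129,(255,255,0))]:
    P=(proj(W1,pose([(x,-140,z),(x,140,z)],q.x))-[145,130])*2.3
    cv2.line(A,*[tuple(map(int,t)) for t in P],col,1)
out[:219,:794]=A
B=cv2.resize(b[110:205,270:370],None,fx=4,fy=4,interpolation=3)
P=((proj(W2,pose(cm,r.x))-[270,110])*4+1.5).astype(int)
cv2.polylines(B,[P[:4]],True,(0,0,255));cv2.line(B,tuple(map(int,P[4])),tuple(map(int,P[5])),(0,255,0))
for y in(-30,30):
  Q=((proj(W2,pose([(5.5,y,0),(5.5,y,92),(-.5,y,92)],r.x))-[270,110])*4+1.5).astype(int);cv2.polylines(B,[Q],False,(255,0,0))
out[220:,:400]=B
s=cv2.imread("pics/side0.png");D=cam("side")
C=cv2.resize(s[205:305,335:390],None,fx=3.8,fy=3.8,interpolation=3)
P=((proj(D,pose(cm,r.x))-[335,205])*3.8+1.4).astype(int)
cv2.polylines(C,[P[:4]],True,(0,0,255));cv2.line(C,tuple(map(int,P[4])),tuple(map(int,P[5])),(0,255,0));out[220:220+C.shape[0],405:405+C.shape[1]]=C
cv2.imwrite("pics/c4.png",out)
E
```

```text
200 ['173:125', '174:124', '175:122', '176:122', '177:123', '178:122', '179:120', '180:125', '181:123', '182:124', '183:128', '184:153', '185:177', '186:192', '187:202', '188:209', '189:206', '190:200', '191:182', '192:111', '193:91', '194:90', '195:88', '196:88', '197:92', '198:107', '199:122', '200:122', '201:123', '202:121', '203:132', '204:171', '205:206', '206:203', '207:193', '208:193', '209:193', '210:193', '211:195', '212:199', '213:198', '214:197', '215:198', '216:195']
270 ['162:136', '163:119', '164:121', '165:122', '166:123', '167:122', '168:122', '169:123', '170:122', '171:122', '172:124', '173:123', '174:132', '175:162', '176:180', '177:196', '178:210', '179:219', '180:209', '181:198', '182:191', '183:207', '184:224', '185:216', '186:168', '187:168', '188:168', '189:168', '190:161', '191:127', '192:122', '193:121', '194:137', '195:186', '196:217', '197:216', '198:217', '199:215', '200:213', '201:195', '202:153', '203:151', '204:154', '205:151']
340 ['151:104', '152:131', '153:119', '154:116', '155:118', '156:117', '157:118', '158:119', '159:119', '160:116', '161:116', '
[... 866 characters left out ...]
204', '138:205', '139:200', '140:145', '141:122', '142:124', '143:122', '144:120', '145:124', '146:122', '147:124', '148:125', '149:123', '150:117', '151:119', '152:131', '153:157', '154:174', '155:185', '156:195', '157:199', '158:192', '159:184', '160:191', '161:214', '162:214', '163:205', '164:155', '165:156', '166:155', '167:155', '168:147', '169:116', '170:115', '171:114', '172:129', '173:170', '174:190', '175:190', '176:190', '177:189', '178:191', '179:194']
car [428.488 148.795  -0.208] [[ 0.207 -0.636]
 [ 0.472 -0.229]
 [-0.447  0.279]
 [-0.504 -0.289]
 [-0.191  0.889]
 [ 0.492  0.17 ]]
rail [580.878 -69.708   0.13 ] [[ 2.327 -0.621]
 [-2.001  0.756]
 [ 0.849 -0.126]
 [-1.084 -0.699]]
```

View pics/c4.png

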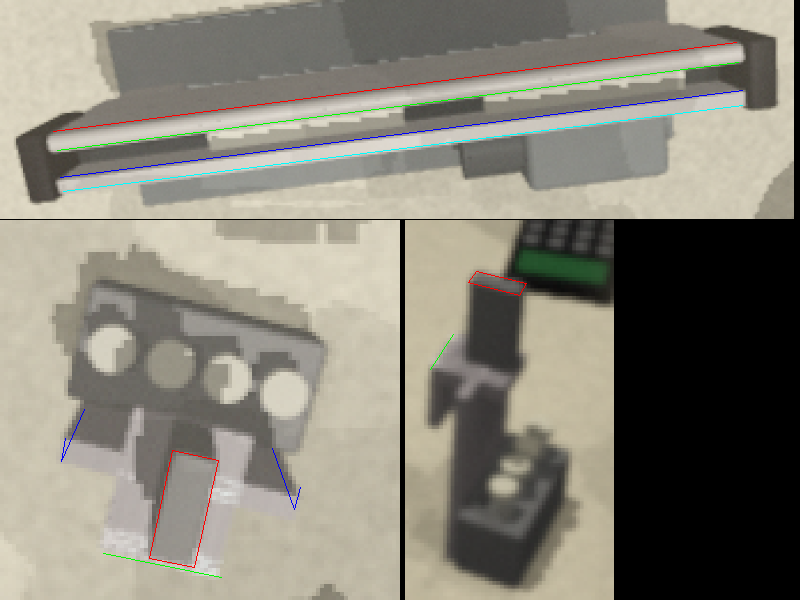

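```bash
cat >> h.py <<'E'
def quat(yaw): return (R.from_euler("z",yaw)*R.from_quat([1,0,0,0])).as_quat()
def force(n=4):
    F=[]
    for _ in range(n): F.append(bot.read_state()["contact_force"]);bot.pause(.01)
    return np.mean(F,0)
CAR=np.array([428.5,148.8,-.208])
E
python3 - <<'E'
from h import *
import pickle
st1,st2=pickle.load(open("st.pkl","rb"));W1=cam("wrist",st1)
E=[(15,129,[(200,203.6),(270,194.7),(340,185.6),(400,177.6),(440,172.6)]),(21,129,[(270,201.6),(340,192.4),(400,184.7)]),
(3.9,125.8,[(200,191.4),(340,173.6)])]
def res(p):
    o=[];c,s=np.cos(p[1]),np.sin(p[1])
    for x,z,pts in E:
        A=proj(W1,[(p[0]+c*x-s*y,-69.7+s*x+c*y,z) for y in(-140,140)])
        d=A[1]-A[0];n=np.array([-d[1],d[0]])/np.hypot(*d)
        o+=[(np.array(u)+[0,.0]-A[0])@n for u in pts]
    return np.array(o)
r=least_squares(res,[583,.13]);print(r.x,r.fun)
rx,yaw=r.x;e=np.array([-np.sin(yaw),np.cos(yaw)]);ex=np.array([e[1],-e[0]])
for x,y in [(208,140),(405,113),(483,105),(685,80)]:
    P=on_plane(W1,(145+x/2.3,130+y/2.3),110)[:2]-[rx,-69.7];print("strip mark",P@ex,P@e)
for x,y,z in [(52,147,127),(743,55,127),(62,188,129),(745,103,129)]:
    P=on_plane(W1,(145+x/2.3,130+y/2.3),z)[:2]-[rx,-69.7];print("end",P@ex,P@e)
q=quat(CAR[2])
bot.move_ptp([CAR[0],CAR[1],200],q)
bot.line_to([CAR[0],CAR[1],108],120)
print("F free",force(),bot.read_state()["tcp_pos"])
bot.move_gripper(5,20)
s=bot.read_state();print(s["width"],s["contact_force"],s["moment"],s["t"])
snap("wrist","w_grip.png");snap("side","s_grip.png")
E
```

```text
[580.879   0.131] [-0.255 -0.12  -0.183 -0.436 -0.274  0.543  0.339  0.348 -0.194  0.241]
strip mark 10.90843176950336 -81.49399663896753
strip mark 10.29790556718397 4.363133803546229
strip mark 11.220960461619708 37.827350068079824
strip mark 11.750193083339743 123.76981341028448
end 1.8455552631450087 -141.40450767888305
end 1.1005012831890708 141.49399801314422
end 19.137178052612732 -140.46995836726862
end 20.324924687853724 140.98627113653822
F free [ 0.025  0.351 -0.272] [428.97  149.147 108.679]
9.931665912388876 [ 0.003 -0.838  0.135] [-0.13   0.158  0.014] 8.1083
```

View pics/w_grip.png

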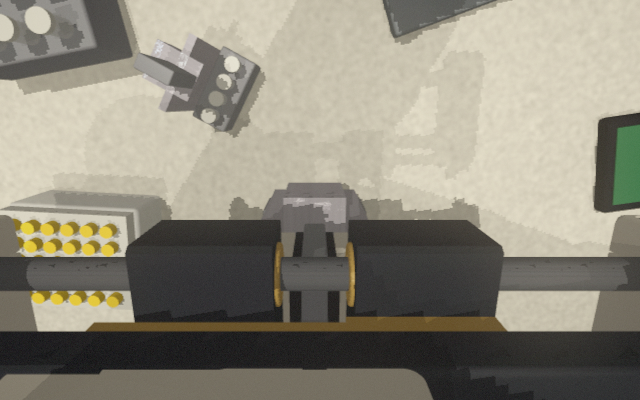

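Grip confirmed: width 9.9 mm, and the fin sits centrally between the jaws at about (315,260). Next I lift it, carry it over and cross the lip high.

```bash
cat >> h.py <<'E'
RO=np.array([580.9,-69.7]);RY=.131;DZ=46.7
EX=np.array([np.cos(RY),np.sin(RY)]);EY=np.array([-np.sin(RY),np.cos(RY)])
def tgt(x,y,z):   # TCP for nominal tongue position in rail frame
    return np.r_[RO+EX*(x-21.5)+EY*y,z+DZ]
def ton(s): d=s["tcp_pos"][:2]-RO; return np.array([d@EX+21.5,d@EY,s["tcp_pos"][2]-DZ])
E
python3 - <<'E'
from h import *
bot.move_gripper(5,40)
p=bot.read_state()["tcp_pos"]
bot.line_to([p[0],p[1],215],120);bot.pause(.2);print("F",force())
q=quat(RY)
bot.line_to(tgt(-60,21,165),150,q)
bot.line_to(tgt(9.5,21,150),80);bot.pause(.3)
s=bot.read_state();print("F",force(),s["moment"],ton(s),s["width"],s["t"])
import pickle
st,im=snap("wrist","w_over.png");pickle.dump(st,open("st3.pkl","wb"))
a=cv2.imread("pics/w_over.png");_,b=snap("side","s_over.png");_,c=snap("scene","sc_over.png")
A=cv2.resize(a[110:240,170:470],None,fx=2.6,fy=2.6,interpolation=3)
B=cv2.resize(b[120:250,240:370],None,fx=2,fy=2,interpolation=3)
C=cv2.resize(c[150:280,220:370],None,fx=2,fy=2,interpolation=3)
out=np.zeros((600,800,3),np.uint8);out[:338,:780]=A;out[340:600,:260]=B;out[340:600,265:565]=C
cv2.imwrite("pics/c5.png",out)
E
```

```text
F [-0.373 -0.084 -3.294]
F [-0.653  0.213 -3.418] [-0.059  0.076 -0.025] [  9.393  21.026 150.312] 9.557053486896063 12.6583
```

View pics/c5.png

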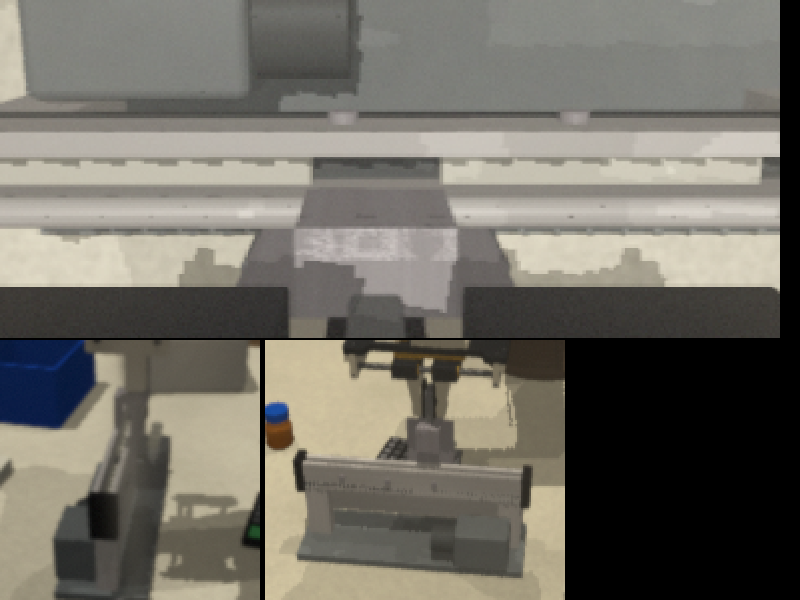

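The crop shows the tongue's lower edge at crop (303–450, 187). The pocket's dark gap is at (313–440, 157–185), directly under it in y. The rail runs level, so the yaw is good. Next I compute the x offset from this picture.

```bash
python3 - <<'E'
from h import *
import pickle
st=pickle.load(open("st3.pkl","rb"));W=cam("wrist",st);a=cv2.imread("pics/w_over.png");g=cv2.cvtColor(a,6)
for u in (240,314,400): print(u,[f"{v}:{g[v,u]}" for v in range(150,205)])
def rf(x,y,z):
    P=on_plane(W,(170+x/2.6,110+y/2.6),z)[:2]-RO;return np.round([P@EX,P@EY],1)
for n,x,y,z in [("back outer 21",600,132,129),("back inner 15",600,157,129),("back outer L",100,132,129),("back inner L",100,157,129),
 ("tongue edge L",303,187,151.5),("tongue edge R",450,187,151.5),("arm end L z100",295,229,188.3),("arm end R",457,229,188.3),
 ("pocket L",313,170,110),("pocket R",440,170,110),("lip top far",600,197,127),("lip near",600,227,127)]: print(n,rf(x,y,z))
E
```

```text
240 ['150:88', '151:88', '152:88', '153:77', '154:85', '155:120', '156:132', '157:133', '158:131', '159:128', '160:144', '161:182', '162:182', '163:182', '164:183', '165:183', '166:181', '167:182', '168:182', '169:177', '170:155', '171:152', '172:192', '173:194', '174:194', '175:194', '176:193', '177:195', '178:193', '179:193', '180:186', '181:145', '182:131', '183:133', '184:134', '185:138', '186:156', '187:168', '188:174', '189:172', '190:191', '191:200', '192:195', '193:180', '194:174', '195:168', '196:157', '197:135', '198:102', '199:137', '200:178', '201:200', '202:200', '203:198', '204:197']
314 ['150:123', '151:124', '152:118', '153:73', '154:86', '155:119', '156:132', '157:132', '158:132', '159:130', '160:136', '161:186', '162:186', '163:186', '164:186', '165:184', '166:187', '167:184', '168:186', '169:174', '170:95', '171:71', '172:79', '173:98', '174:96', '175:97', '176:97', '177:101', '178:110', '179:130', '180:133', '181:133', '182:126', '183:114', '184:114', '185:116', '186:114', '187:115', '188:116', '189:116', '190:115', '191:112', '192:113', '193:106', '194:113', '195
[... 309 characters left out ...]
68:182', '169:177', '170:143', '171:134', '172:144', '173:180', '174:197', '175:198', '176:197', '177:193', '178:193', '179:193', '180:186', '181:132', '182:133', '183:133', '184:131', '185:138', '186:161', '187:171', '188:174', '189:176', '190:191', '191:195', '192:187', '193:180', '194:174', '195:166', '196:152', '197:126', '198:115', '199:162', '200:211', '201:211', '202:212', '203:211', '204:211']
back outer 21 [ 20.6 -33.9]
back inner 15 [ 14.4 -34.2]
back outer L [20.6 87.5]
back inner L [14.4 88. ]
tongue edge L [11.7 36.8]
tongue edge R [11.7  4.2]
arm end L z100 [11.6 35.6]
arm end R [11.6  5.8]
pocket L [ 7.5 37.2]
pocket R [7.5 3.4]
lip top far [  3.9 -35.3]
lip near [ -3.8 -35.8]
```

Tongue centre is at rail x ≈ 9.2, y ≈ 20.5 and the pocket centre at y ≈ 20.3, so they are aligned within about 1 mm. I descend in small force-checked steps.

```bash
cat > down.py <<'E'
from h import *
bot.line_to(tgt(9.7,21,134),60);bot.pause(.3)
F0=force(8);print("F0",F0,ton(bot.read_state()))
z=134
while z>100.5:
    z-=.5;bot.line_to(tgt(9.7,21,z),25);bot.pause(.03);d=force(3)-F0
    if z%2==0 or abs(d).max()>1.5: print(z,d,ton(bot.read_state()))
    if np.linalg.norm(d)>3: break
s=bot.read_state();print(ton(s),s["contact_force"],s["moment"],s["width"],s["t"])
E
python3 down.py
```

```text
F0 [ 0.011 -0.074 -3.198] [  9.785  20.995 134.204]
132.0 [ 0.344  0.5   -0.32 ] [  9.684  20.995 131.981]
130.0 [-0.45   0.364 -0.414] [  9.693  21.    129.971]
128.0 [ 0.163  0.365 -0.744] [  9.699  21.015 128.003]
126.0 [-0.272 -0.299 -0.004] [  9.692  20.98  125.992]
124.0 [-0.338  0.452  0.037] [  9.687  21.015 123.965]
122.0 [-0.076 -0.047 -0.702] [  9.698  20.984 121.988]
120.0 [-0.424  0.266 -0.392] [  9.705  20.994 119.982]
118.0 [-0.217  0.185 -0.094] [  9.703  20.998 117.987]
116.0 [-0.115 -0.255  0.178] [  9.678  20.997 115.984]
114.0 [ 0.26 -0.4  -0.2 ] [  9.693  20.986 113.984]
112.0 [ 0.152  0.02  -0.259] [  9.679  20.997 111.95 ]
110.0 [-0.097  0.347 -0.091] [  9.719  21.015 109.996]
108.0 [ 0.331  0.073 -0.888] [  9.719  21.008 108.009]
106.0 [ 0.059  0.419 -0.025] [  9.703  21.    105.984]
104.0 [ 0.157 -0.089 -0.525] [  9.677  20.987 103.983]
102.0 [ 0.336  0.194 -0.049] [  9.676  20.988 101.964]
101.0 [-0.549  0.205  2.423] [  9.791  20.968 101.243]
100.5 [-3.562  0.515  9.207] [  9.802  20.937 101.124]
[  9.802  20.937 101.124] [-4.162  0.166  6.331] [ 0.221  1.337 -0.018] 9.658060015724967 34.2833
```

It reached the pocket floor: no contact at strip height (110), a light touch at about 101, and a peak of about 10 N. I back off a little, release, check and retreat.

```bash
python3 - <<'E'
from h import *
bot.line_to(tgt(9.7,21,101.5),20);print(force(3),ton(bot.read_state()))
bot.move_gripper(11.5);bot.pause(.1)
bot.move_gripper(50);print("open",force(3))
bot.line_to(tgt(9.7,21,175),100);bot.pause(.2)
s=bot.read_state();print(ton(s),s["width"],s["t"])
import pickle
st,a=snap("wrist","w_end.png");_,b=snap("side","s_end.png");_,c=snap("scene","sc_end.png");pickle.dump(st,open("st4.pkl","wb"))
A=cv2.resize(a[110:240,170:470],None,fx=2.6,fy=2.6,interpolation=3)
B=cv2.resize(b[120:250,240:370],None,fx=2,fy=2,interpolation=3)
C=cv2.resize(c[150:280,220:370],None,fx=2,fy=2,interpolation=3)
out=np.zeros((600,800,3),np.uint8);out[:338,:780]=A;out[340:600,:260]=B;out[340:600,265:565]=C
cv2.imwrite("pics/c6.png",out);print(bot.read_state()["t"])
E
```

```text
[-0.356  0.592 -1.518] [  9.766  21.037 101.279]
open [-0.244  0.39  -0.319]
[  9.375  21.006 174.251] 49.899591026867924 36.8667
37.0167
```

View pics/c6.png

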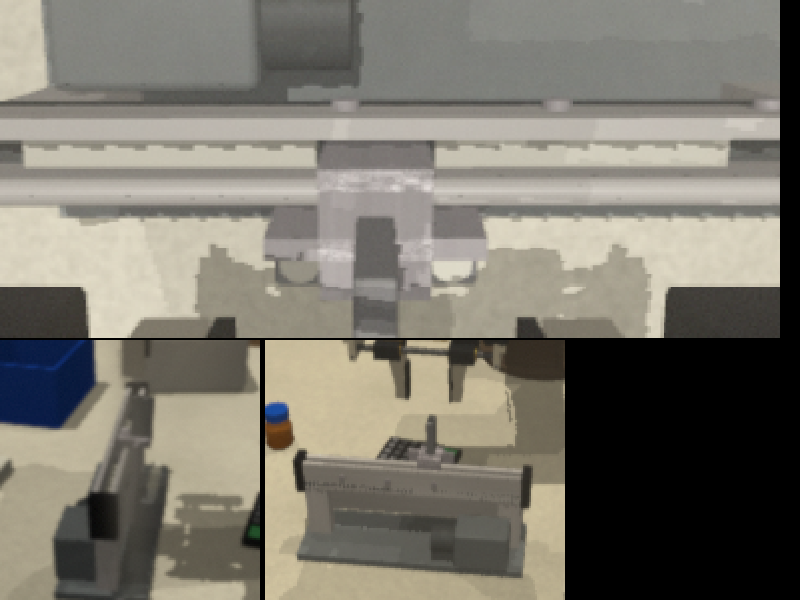

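```bash
python3 - <<'E'
from h import *
import pickle
W=cam("wrist",pickle.load(open("st4.pkl","rb")))
for n,x,y,z in [("arm end L",318,170,140),("arm end R",434,170,140),("fin top far L",356,218,186),("fin top far R",398,218,186)]:
    P=on_plane(W,(170+x/2.6,110+y/2.6),z)[:2]-RO;print(n,P@EX,P@EY)
d=[np.abs(cv2.imread("pics/sc_end.png").astype(int)-cv2.imread("pics/scene0.png")).max(2)>60]
for n,(u,v) in dict(tip=(442,230),tub=(392,285),calc=(297,207),bottle=(227,193),rack=(433,263)).items(): print(n,d[0][v-12:v+12,u-15:u+15].mean())
print(bot.read_state()["t"],bot.read_state()["qvel"])
bot.close_job()
E
```

```text
arm end L 8.558072047413326 35.51121441814882
arm end R 8.547488599759108 5.42463257734181
fin top far L 7.169298239618952 24.84143797581507
fin top far R 7.165517552705994 15.930569609789346
tip 0.0
tub 0.0
calc 0.10972222222222222
bottle 0.0
rack 0.0
37.0167 [-0.    -0.002  0.001  0.    -0.002  0.001]
the job is handed in; nothing more can be done
```

The carrier is hanging in the loading pocket, square to the rail, and I handed the job in at about 37 s of the 64 s allowed. No verdict is reported.

**What I did:** I picked the middle-sized carrier, whose fin top measured about 146 mm high against about 199 and 100 mm for the other two. I gripped it by the fin and lifted its tongue over the lip. The wrist camera showed the gap in the white strip at rail y ≈ 21 mm. I lowered the carrier there in 0.5 mm force-checked steps, so no searching along the channel was needed.

**Lowering:** There was no contact at strip height (110 mm). The tongue touched the floor at about 101 mm, where 102 is nominal. The highest force change I measured was about 10 N, against the 30 N limit.

**Last checks:**
- **Position:** the arm's end edge runs parallel to the rail within measuring error, and y is 5.4 to 35.5 mm, so the tongue is centred at about 20.5 mm.
- **Side play:** the arm's end edge sits at rail x ≈ 8.6 mm. That puts the top of the tongue at about 5.6 mm, against 8.6–8.9 mm before release. The carrier seems to have settled within its play, leaning slightly toward the robot.
- **Lean:** I did not measure it. The fin-top reading did not agree with the arm's end edge, probably because I took the fin's foot for its top.
- **Other things:** the image around the rack, tip box, dye bottle and tub was unchanged. About 11% of the pixels around the calculator differed. I put that down to the carrier now standing partly in front of it, because nothing came near it.
- **Gripper:** it was open, at rest and about 35 mm above the fin.

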